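# Gauge a brass egg with the lever gauge and set the yellow marker to the reading

### The job

Press the red pad of the blue gauge's lever slowly down until the light travel ends and the lever firms up on the brass egg, lean on it there at about 10 to 15 N for half a second (never more than 24 N on the lever, or the egg is dented), then let the lever come all the way back up. The red needle stays behind to show how far the lever travelled: without touching the red pointer, slide the yellow marker along its track until its black mark is level with the red needle, to within 3 mm, and let go. Leave the other things on the bench where they are.

Things in the scene. Friction and masses are not known exactly. Their poses are not given: they have to be found in the camera images.
- gauge: blue gauge bolted to the bench; base 250 x 260 x 18 mm (x -105 to 145, y -65 to 195). Origin on the bench under the brass egg's axis. The lever lies along x at y = 0: hinge at x = 100, z = 125 between cheeks 144 high, pad at x = -160. Pressed, its brass foot meets the egg (62 mm tall, set at a different height every time).
- lever: steel lever, 20 mm wide, 10 thick, level at rest; origin on the hinge axis, 260 mm from the pad. A weak spring (about 1 to 4.5 N at the pad) brings it back up. Somewhere 14 to 46 mm down at the pad it meets the egg; from there the pad resists with about 3 N more per mm. More than 24 N dents the egg.
- handle_pad: red round pad on the lever's robot-side end, 38 mm across, 10 thick; origin at the centre of its underside, top centre 10 mm above. At rest the origin is 130 mm above the bench. Press here, from above with shut fingers.
- needle (a point): tip of the red needle (at rest gauge x = 30, y = 115, z = 32 mm). The lever drives a brass rack that pushes the pointer towards the gauge's -x by as much as the pad goes down (1:1); it stays at the farthest point reached.
- mark (a point): tip of the yellow marker's black index mark, at gauge y = 116, z = 32 mm. The marker slides along the gauge's x only, between gauge x = 30 and -65 mm, with about 1.5 N of friction, stays where it is left, and passes the pointer freely. It starts nearer to -x than any reading.
- knob_grip (a point): grip point of the yellow marker: upright fin 14 mm thick (gauge x), 24 wide (gauge y), at gauge y = 140, its top 72 mm above the bench; the point is on its axis, 62 mm above the bench, at the same gauge x as the black mark. Pinch from above across the 14 mm, or push it.
- copper_egg: copper-coloured egg, 45 mm across, 65 mm tall, standing on a small wooden foot; origin at the centre of its underside; to be left alone
- silver_egg: silver-coloured egg, 45 mm across, 65 mm tall, standing on a small wooden foot; origin at the centre of its underside; to be left alone
- ink_tin: flat round black ink tin, 72 mm across, 15 mm tall; origin at the centre of its underside; to be left alone
- tape_roll: pale roll of tape lying flat, 90 mm across, 20 mm tall; origin at the centre of its underside; to be left alone
- hammer: chasing hammer lying flat, 220 mm long along its x; origin at the centre of its underside; to be left alone
- lead_bar: dark grey metal bar lying flat, 160 x 45 x 14 mm (x, y, z); origin at the centre of its underside; to be left alone
- eraser: blue eraser, 45 x 20 x 13 mm (x, y, z); origin at the centre of its underside; to be left alone
- pointer: the red pointer that carries the needle: carriage 20 x 22 x 14 mm; origin at the centre of its underside, 28 mm above the bench, at the same gauge x as the needle. Not to be touched.

How it is judged:
By the outcome, as a careful person would: the job done as asked, in the order asked, and still so for the second after the job is handed in, with the robot touching nothing.
It also fails if it takes over 61 s, if anything falls off the work surface, if the arm or the gripper's body presses on something with over 40 N, if the wrist force passes 120 N, or if a joint passes its speed limit or range.

### The arm

A 6-joint arm with a two-finger parallel gripper is mounted at the origin on the work surface. World frame = base frame: x ahead of the robot, y to its left, z up, the work surface at z = 0. Lengths are in m, angles in rad, forces in N, time in s.
With the tool pointing down it reaches from about 0.375 to 0.975 m from the base axis. Payload 3.8 kg.
Tool frame: the origin (TCP) lies midway between the tips of the shut fingers; the grasp point (between the pads) lies 19 mm behind it; z points along the fingers, y is the line along which they close (so a half turn about z gives the same grasp; the last joint's range is limited). The gripper opens to 85 mm and grips with 20 to 120 N. Pads are 22 mm wide; open, the fingers measure 114 mm over their backs; the gripper's body (76 mm by 85 mm) begins 54 mm behind the grasp point. The pads swing forward as they close: fully open they stand 13 mm farther back than shut.
Start: joints at [-0.037, 0.264, 1.604, -0, 1.274, -0.037], TCP at [0.675, -0, 0.231] pointing down, gripper open.
Joint ranges: [-2.63, 2.63], [-0.94, 2.18], [0.31, 2.57], [-1.31, 4.45], [0, 2.66], [-2.55, 2.55]. Speed limits (rad/s): [2.57, 2.57, 3.14, 3.14, 3.14, 3.14].

### API

Orientations are given as a rotation vector (axis times angle).
In Python, from workcell import status, read_camera, workorder, masks_of gives the robot as it stands.
- The arm moves only by the tool drive_tool, never from a script. Its argument "rows" is a list of rows, each a list of 7 numbers: the turn, a rotation vector about the tool's x, y, z in degrees, then the shift along the tool's x, y, z in m, then the opening, from 0 (shut) to 1 (fully open). In form: [[ax, ay, az, tx, ty, tz, claw], ...]. A call has 1 to 8 rows; each row shifts and turns the commanded pose from where the row before left it, along the tool's axes as they then stand; what a row does not reach is not made up. A row lasts 1/12 s, in which the tool goes at most 41.7 mm and 7.16 degrees, less where a joint would pass 70% of its speed; a pose out of reach is approached as far as the arm can. A call is refused whole if a number of a shift passes 0.0417 or a number of a turn 7.16, either way. A call with a gripper value outside its range is refused whole. The fingers move at their own pace and stop on an object; "force" is the grip in N (left out, the last holds). Time passes only in rows, so rows that do not move let the fingers close. It gives the time, the measured TCP pose, the force, the opening and the grip force at its end, in the units of the state.
- status.read_state(): the state, without advancing time (a new reading comes with each control period).
- read_camera(name): name is "scene" or "side" or "wrist"; returns a dict with "color" (400x640x3 uint8, red, green, blue), "intrinsics" (3x3 intrinsics, pixels), "D" ([k1, k2, p1, p2, k3] as OpenCV has them; the pictures are not rectified), "world_from_camera" (4x4, takes a point from camera to world coordinates); the wrist camera has in their place "mount" (4x4, takes a point from camera to tool coordinates, whose origin is the TCP and whose axes are the flange's). Camera axes: x right, y up, looking along -z (the intrinsics and any distortion apply to the point x, -y, -z); pixel columns grow to the right and rows downward; lengths in m; the calibration is good to about 2 mm. A picture is of the moment at which its call begins: read the wrist's pose just before it. There is no depth.
- workorder.finish_job(): hands the job in; it is judged then, once.
Trained networks look in a picture, given as the dict that the camera call returned (one of the last four; its "shot" number tells which), for a name from the list of things; names that differ only in an ending like _2 or _b are one class to them, and where a whole thing is asked for, a point or a joint stands for the part that bears it (a point fixed in the world has none). Each returns a list of dicts, best first, with "score" (0 to 1); they miss things now and then, are a little off and sometimes report something else, mostly with a low value. They report only what shows in the picture. A call takes as long as a camera call.
- masks_of(picture, name): "mask" (400x640 bool, what is visible of it) and "bbox" ([left, top, right, bottom] in pixels, round what is visible of it).
The state is a dict: "time": time; "q": joint angles; "joint_vel": joint speeds; "joint_torque": joint torques, N m; "tool_pos": TCP position; "tcp_rot": TCP orientation; "wrist_force": force on the tool from outside, world axes, zero at the start; "torque": the same for the moment, N m; "width": opening from 0.0 (shut) to 1.0 (fully open); "grip_force": force on a finger pad.
Only numpy, scipy, OpenCV 4.12 (cv2) and the standard library are available. Lean on these libraries where they do the work, as an engineer would, in place of code of your own. Each camera call takes 0.05 s, during which the arm holds its last target. There are 200 camera calls.

## Working session

There is one attempt and no reset: what is moved stays moved. The work goes in short steps, Python scripts to look and compute and a tool call to move; the robot and the scene stay as the last step left them, time stands still between calls to the robot, and variables do not carry over. Pictures are saved under pics/ and viewed, at most 10 in all, crops included, and the job is handed in when it is done.

Besides the shell and the picture viewer there is one more tool, called after "Emit:" as name([rows], argument=value, ...), one row to a line, values as JSON. drive_tool: Moves the arm, as the interface text tells. Its arguments: {"type":"object","properties":{"rows":{"type":"array"},"force":{"type":"number"}},"required":["rows"]}

```bash
mkdir -p pics; ls; cat > h.py <<'E'
import numpy as np, cv2
from workcell import status, read_camera, workorder, masks_of
from scipy.spatial.transform import Rotation as R
def shot(name):
    s=status.read_state(); p=read_camera(name)
    if name=="wrist":
        T=np.eye(4);T[:3,:3]=R.from_rotvec(s["tcp_rot"]).as_matrix();T[:3,3]=s["tool_pos"]
        p["W"]=T@np.array(p["mount"])
    else: p["W"]=np.array(p["world_from_camera"])
    return p
def save(p,f): cv2.imwrite("pics/"+f,p["color"][:,:,::-1])
def ray(p,uv):
    u=cv2.undistortPoints(np.array([[uv]],float),np.array(p["intrinsics"]),np.array(p["D"]))[0,0]
    d=p["W"][:3,:3]@np.array([u[0],-u[1],-1]); return p["W"][:3,3],d/np.linalg.norm(d)
def atz(p,uv,z):
    o,d=ray(p,uv); return o+d*(z-o[2])/d[2]
def tri(obs):
    A=np.zeros((3,3));b=np.zeros(3);L=[]
    for p,uv in obs:
        o,d=ray(p,uv);M=np.eye(3)-np.outer(d,d);A+=M;b+=M@o;L.append((o,M))
    x=np.linalg.solve(A,b); return x,[np.linalg.norm(M@(x-o)) for o,M in L]
def proj(p,X):
    W=np.linalg.inv(p["W"]);c=(W[:3,:3]@np.atleast_2d(X).T).T+W[:3,3]
    c=c*[1,-1,-1]
    return cv2.projectPoints(c,np.zeros(3),np.zeros(3),np.array(p["intrinsics"]),np.array(p["D"]))[0][:,0]
def cen(m):
    y,x=np.nonzero(m);return x.mean(),y.mean()
E
python3 - <<'E'
from h import *
print(status.read_state())
for n in ("scene","side","wrist"):
    p=shot(n);save(p,n+"0.png");print(n,p["W"].round(3).tolist(),np.array(p["intrinsics"]).round(1).tolist())
    for k in ("gauge","handle_pad","pointer","knob_grip","needle","mark"):
        try:
            for d in masks_of(p,k)[:2]: print(k,round(d["score"],2),d["bbox"],np.round(cen(d["mask"]),1),d["mask"].sum())
        except Exception as e: print(k,e)
E
```

```text
pics
{'time': 0.0, 'q': array([-3.69220849e-02,  2.64768114e-01,  1.60539291e+00,  7.42036014e-05,
        1.27369608e+00, -3.69223847e-02]), 'joint_vel': array([-0.000102  , -0.00045313, -0.00039565, -0.0004046 , -0.00130215,
       -0.00152401]), 'joint_torque': array([ 6.10465631e-04, -5.15121067e+01, -3.67308676e+01, -4.07824507e-05,
        1.31324201e-02,  1.46811578e-05]), 'tool_pos': array([6.74261286e-01, 3.52177235e-05, 2.29941738e-01]), 'tcp_rot': array([-2.22025735, -2.22020961,  0.0023377 ]), 'wrist_force': array([-0.45550111,  0.46082088,  0.16976769]), 'torque': array([ 0.03339199, -0.00825316,  0.07851433]), 'grip_force': 0.0, 'width': 1.0007068718600314}
scene [[-0.192, -0.764, 0.615, 1.254], [0.981, -0.139, 0.135, 0.136], [-0.018, 0.63, 0.777, 0.961], [0.0, 0.0, 0.0, 1.0]] [[480.7, 0.0, 317.1], [0.0, 480.7, 201.9], [0.0, 0.0, 1.0]]
gauge 0.77 [283.7, 141.2, 410.1, 301.4] [349.2 243.9] 10131
gauge 0.25 [351.7, 233.4, 360.0, 245.8] [352.8 240.1] 79
handle_pad 0.74 [258.2, 231.9, 275.4, 251.9] [267.  243.5] 285
pointer 0.46 [347.7, 239.5, 369.3, 243.3] [354.6 240.5] 10
[... 668 characters left out ...]
50
needle 0.23 [267.4, 185.4, 417.0, 203.1] [346.2 194.2] 1493
mark 0.74 [322.4, 267.0, 343.6, 294.8] [333.9 281.9] 411
mark 0.44 [283.2, 184.6, 302.9, 212.0] [292.1 201. ] 252
wrist [[1.0, -0.0, -0.001, 0.676], [0.001, 0.948, 0.318, 0.081], [0.001, -0.318, 0.948, 0.373], [0.0, 0.0, 0.0, 1.0]] [[356.2, 0.0, 315.7], [0.0, 356.2, 200.7], [0.0, 0.0, 1.0]]
gauge 0.56 [0.0, 0.0, 383.0, 233.9] [239.  111.5] 59422
handle_pad 0.47 [0.0, 177.0, 347.0, 209.8] [165.7 193.4] 9323
pointer 0.7 [241.7, 37.3, 269.4, 96.6] [254.9  77.8] 793
knob_grip 0.9 [121.3, 0.0, 171.2, 35.7] [150.3  11.1] 1041
needle 0.69 [241.5, 33.8, 270.2, 96.1] [254.8  78.1] 770
mark 0.74 [124.1, 0.0, 176.7, 34.3] [150.4  11.9] 1129
```

```bash
python3 - <<'E'
import cv2,numpy as np
a=cv2.imread("pics/scene0.png");b=cv2.imread("pics/side0.png");w=cv2.imread("pics/wrist0.png")
c=np.vstack([np.hstack([cv2.resize(a[130:310,220:460],(400,300)),cv2.resize(b[130:330,220:487],(400,300))]),np.hstack([cv2.resize(w,(480,300)),cv2.resize(a,(320,300))])])
cv2.imwrite("pics/c0.png",c)
E
```

```text
(no output)
```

View pics/c0.png

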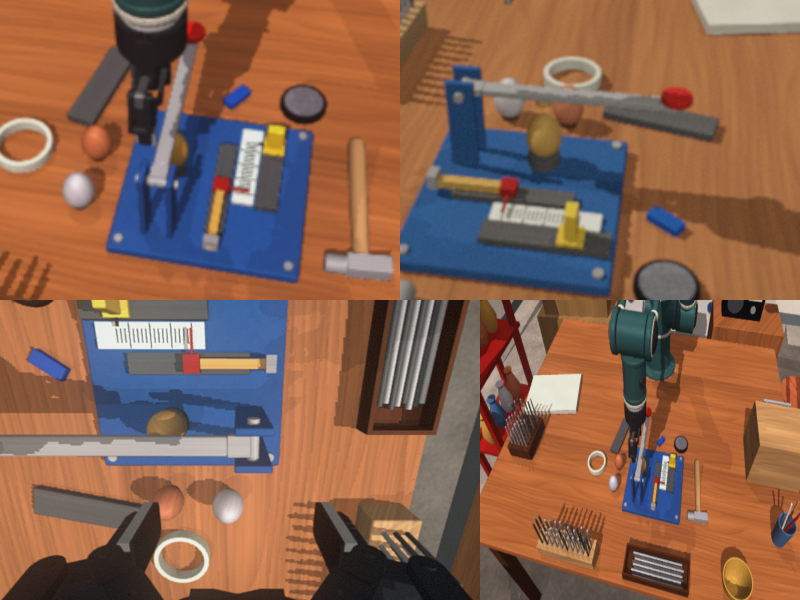

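The view shows the gauge roughly aligned with world x. The pad is at the robot-side end at about (404,195) in side, the knob at (334,280) in side, and the red pointer at (292,255) in side. The scene view of the pad is partly hidden by the arm.

```bash
cat > fit.py <<'E'
from h import *
from scipy.optimize import least_squares
def G(x,P): c,s=np.cos(x[2]),np.sin(x[2]); P=np.atleast_2d(P); return np.c_[x[0]+c*P[:,0]-s*P[:,1],x[1]+s*P[:,0]+c*P[:,1],P[:,2]]
def corners(p,lo=95):
    hsv=cv2.cvtColor(p["color"],cv2.COLOR_RGB2HSV); m=cv2.inRange(hsv,(105,140,30),(125,255,255))
    return m
E
python3 - <<'E'
from fit import *
P={n:shot(n) for n in("side","wrist","scene")}
g=lambda n,k:masks_of(P[n],k)[0]
o={}
for k in("handle_pad","pointer","knob_grip"):
    for n in P:
        d=g(n,k);o[n,k]=cen(d["mask"])
print("pad z.135",atz(P["side"],o["side","handle_pad"],.135), "tri",tri([(P[n],o[n,"handle_pad"]) for n in("side","scene")]))
for k in("pointer","knob_grip"): print(k,tri([(P[n],o[n,k]) for n in("side","wrist","scene")]))
for n in("side","scene","wrist"):
    m=corners(P[n]); m=cv2.morphologyEx(m,cv2.MORPH_CLOSE,np.ones((15,15)))
    k,l,st,_=cv2.connectedComponentsWithStats(m); i=1+st[1:,4].argmax()
    c=max(cv2.findContours((l==i).astype(np.uint8),0,1)[0],key=cv2.contourArea)
    h=cv2.approxPolyDP(cv2.convexHull(c),5,True)[:,0]
    for q in h: print(n,q,atz(P[n],q,.018).round(3),atz(P[n],q,.0).round(3))
# lever edge lines in wrist
m=masks_of(P["wrist"],"lever")
print([(d["score"],d["bbox"]) for d in m[:2]])
M=m[0]["mask"]
for x in range(20,340,40):
    y=np.nonzero(M[:,x])[0]
    if len(y): print(x,y.min(),y.max(),atz(P["wrist"],(x,y.min()),.13).round(3),atz(P["wrist"],(x,y.max()),.13).round(3))
E
```

```text
pad z.135 [0.43243144 0.00431131 0.135     ] tri (array([0.43243387, 0.00995958, 0.13906512]), [np.float64(0.0004001119628118879), np.float64(0.0004001119628120228)])
pointer (array([0.62121586, 0.08171912, 0.03656274]), [np.float64(0.0010360939631617158), np.float64(0.0008030574997297945), np.float64(0.0017398577158687539)])
knob_grip (array([0.53656252, 0.14002519, 0.04065235]), [np.float64(0.0017250587281560572), np.float64(0.004672040607540098), np.float64(0.004692612815125441)])
side [256 175] [ 0.772 -0.209  0.018] [ 0.781 -0.237  0.   ]
side [272 176] [ 0.733 -0.21   0.018] [ 0.742 -0.239  0.   ]
side [370 226] [ 0.49  -0.052  0.018] [ 0.491 -0.076  0.   ]
side [358 325] [0.49  0.207 0.018] [0.49  0.191 0.   ]
side [214 307] [0.726 0.207 0.018] [0.734 0.192 0.   ]
scene [406 210] [0.493 0.194 0.018] [0.478 0.196 0.   ]
scene [396 298] [0.74  0.192 0.018] [0.73  0.193 0.   ]
scene [285 279] [ 0.738 -0.056  0.018] [ 0.728 -0.06   0.   ]
scene [301 216] [ 0.558 -0.058  0.018] [ 0.544 -0.062  0.   ]
scene [314 197] [ 0.492 -0.039  0.018] [ 0.478 -0.042  0.   ]
scene [366 182] [0.418 0.085 0.018] [0.402 0.084 0.   ]
wrist [382   0] [0.734 0.149 0.018] [0.737 0.152 0.   ]
wrist [371 192] [ 0.734 -0.028  0.018] [ 0.737 -0.034  0.   ]
wrist [136 174] [ 0.492 -0.009  0.018] [ 0.483 -0.014 -0.   ]
wrist [123 101] [0.491 0.063 0.018] [0.482 0.062 0.   ]
wrist [278   0] [0.643 0.149 0.018] [0.641 0.152 0.   ]
[]Traceback (most recent call last):
  File "<stdin>", line 19, in <module>
IndexError: list index out of range
```

Base corners agree: yaw is about 0, gauge origin is about (0.596, 0.003), and the pad is at about (0.434, 0.004) with its top at about 0.14, matching the text. Tool axes: tx=+world y, ty=+world x, tz=down.

Emit:
drive_tool([
  [0,0,0,0.004,-0.04,0,0],
  [0,0,0,0,-0.04,0,0],
  [0,0,0,0,-0.04,0,0],
  [0,0,0,0,-0.04,0,0],
  [0,0,0,0,-0.04,0,0],
  [0,0,0,0,-0.04,0,0],
  [0,0,0,0,0,0.03,0],
  [0,0,0,0,0,0.03,0],
], force=40)

```text
time: 2.37
tool_pos: [0.4358, 0.0039, 0.1745]
tcp_rot: [2.216, 2.216, 0.011]
wrist_force: [0.1, 0.1, -1.2]
width: 0.004
grip_force: 0.0
```

Emit:
drive_tool([
  [0,0,0,0,0,0,0],
  [0,0,0,0,0,0,0],
  [0,0,0,0,0,0,0],
  [0,0,0,0,0,0,0],
  [0,0,0,0,0,0,0],
  [0,0,0,0,0,0,0],
])

```text
time: 2.87
tool_pos: [0.4362, 0.004, 0.1724]
tcp_rot: [2.221, 2.221, 0.002]
wrist_force: [-0.2, 0.3, 0.5]
width: -0.001
grip_force: 0.0
```

```bash
python3 - <<'E'
from fit import *
s=status.read_state();print(s)
P={n:shot(n) for n in("side","scene","wrist")}
for n in P:
    for k in("handle_pad","knob_grip","pointer"):
        d=masks_of(P[n],k)
        if d: print(n,k,d[0]["score"],d[0]["bbox"],cen(d[0]["mask"]))
    for X in ([0.434,0.004,.14],[.626,.118,.032]): print(proj(P[n],X))
save(P["wrist"],"w1.png")
a=P["scene"]["color"][150:310,210:423,::-1];b=P["side"]["color"][130:330,220:487,::-1]
cv2.imwrite("pics/c1.png",np.vstack([np.hstack([cv2.resize(a,(400,300)),cv2.resize(b,(400,300))]),cv2.resize(P["wrist"]["color"][::1,:,::-1],(800,300))]))
E
```

```text
{'time': 2.8667, 'q': array([-4.80268573e-02, -1.55000247e-01,  2.15621134e+00, -3.43173483e-06,
        1.13861790e+00, -4.80237682e-02]), 'joint_vel': array([-1.36161575e-03, -6.41015644e-05,  1.17097678e-02,  1.11587506e-03,
       -1.52236538e-03, -6.03557993e-04]), 'joint_torque': array([-1.91901796e-03, -2.62389278e+01, -3.49574053e+01, -4.31000408e-04,
       -3.19311985e-03, -5.65032565e-05]), 'tool_pos': array([0.43623795, 0.0039604 , 0.17244443]), 'tcp_rot': array([2.22051829e+00, 2.22051461e+00, 1.85823378e-03]), 'wrist_force': array([-0.23536036,  0.32638628,  0.45562063]), 'torque': array([-0.01940762, -0.03070954,  0.00362609]), 'grip_force': 0.0, 'width': -0.0006981121898755088}
side handle_pad 0.55 [392.1, 188.2, 415.1, 204.2] (np.float64(404.55378486055776), np.float64(195.36653386454182))
side knob_grip 0.66 [324.5, 263.8, 342.8, 294.8] (np.float64(333.7393483709273), np.float64(281.8847117794486))
side pointer 0.72 [286.2, 249.3, 300.0, 263.6] (np.float64(292.1111111111111), np.float64(254.64814814814815))
[[403.49371322 192.84899718]]
[[285.31967735 270.3969857 ]]
scene handle_pad 0.59 [272.1, 206.3, 289.9, 225.2] (np.float64(278.1636904761905), np.float64(214.8422619047619))
scene knob_grip 0.47 [375.8, 206.4, 390.2, 221.1] (np.float64(384.14507772020727), np.float64(214.11917098445596))
scene pointer 0.23 [377.2, 204.9, 389.9, 222.4] (np.float64(384.69767441860466), np.float64(214.0279069767442))
[[334.98676167 148.90497398]]
[[369.01855065 246.29492849]]
wrist handle_pad 0.66 [270.4, 202.9, 339.1, 264.9] (np.float64(304.94827039035226), np.float64(233.55569660425263))
wrist knob_grip 0.95 [435.6, 0.0, 486.4, 31.9] (np.float64(457.6670305676856), np.float64(9.633187772925764))
wrist pointer 0.58 [538.4, 32.8, 587.5, 108.6] (np.float64(565.242053789731), np.float64(81.83129584352078))
[[310.79114339 241.4401635 ]]
[[579.98710861  32.26412352]]
```

View pics/c1.png

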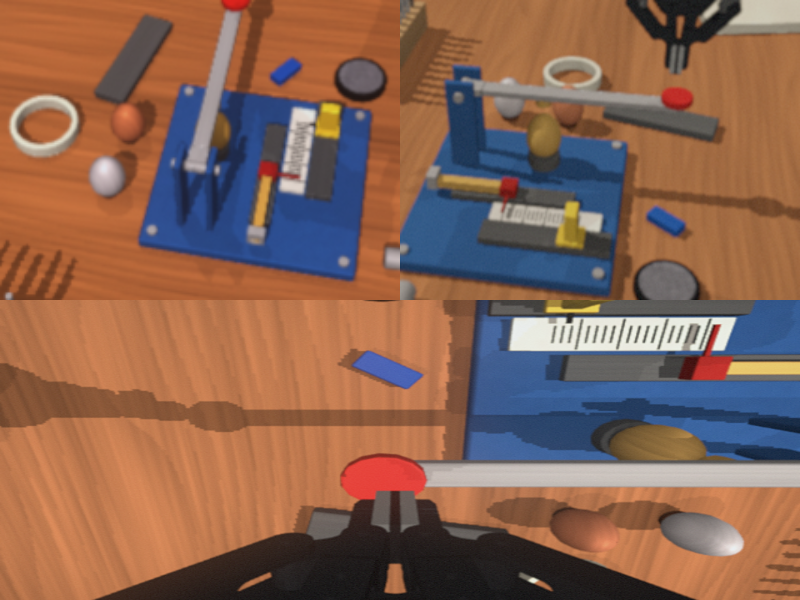

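The fingers are right over the pad, which is the red disc at about (385,478) in the crop. In the scene view it is at (335,150), matching the projection. The pad centre is about 3 mm nearer the robot than the fingertips.

Emit:
drive_tool([
  [0,0,0,0,-0.003,0.01,0],
  [0,0,0,0,0,0.01,0],
  [0,0,0,0,0,0.006,0],
  [0,0,0,0,0,0.002,0],
  [0,0,0,0,0,0,0],
  [0,0,0,0,0,0,0],
])

```text
time: 3.97
tool_pos: [0.4318, 0.004, 0.1429]
tcp_rot: [-2.221, -2.221, 0.001]
wrist_force: [-0.3, 0.0, 0.3]
width: 0.002
grip_force: 0.0
```

Emit:
drive_tool([
  [0,0,0,0,0,0.002,0],
  [0,0,0,0,0,0.002,0],
  [0,0,0,0,0,0.002,0],
  [0,0,0,0,0,0.002,0],
  [0,0,0,0,0,0.002,0],
  [0,0,0,0,0,0.002,0],
  [0,0,0,0,0,0.001,0],
  [0,0,0,0,0,0.001,0],
])

```text
time: 4.63
tool_pos: [0.4322, 0.004, 0.1293]
tcp_rot: [2.221, 2.221, 0.0]
wrist_force: [0.5, 1.2, 2.0]
width: -0.003
grip_force: 1.2
```

Emit:
drive_tool([
  [0,0,0,0,0,0.001,0],
  [0,0,0,0,0,0.001,0],
  [0,0,0,0,0,0.001,0],
  [0,0,0,0,0,0.001,0],
])

```text
time: 4.97
tool_pos: [0.4322, 0.004, 0.1253]
tcp_rot: [2.221, 2.221, 0.0]
wrist_force: [0.6, -0.5, 2.0]
width: -0.001
grip_force: 1.3
```

```bash
python3 -c "
from h import *
s=status.read_state();print(s['tool_pos'],s['wrist_force'])"
```

```text
[0.43217291 0.00398045 0.1253187 ] [ 0.6133329  -0.53766709  1.99176095]
```

Emit:
drive_tool([
  [0,0,0,0,0,0.001,0],
  [0,0,0,0,0,0.001,0],
  [0,0,0,0,0,0.001,0],
  [0,0,0,0,0,0.001,0],
])

```text
time: 5.3
tool_pos: [0.4322, 0.004, 0.1213]
tcp_rot: [2.221, 2.221, 0.0]
wrist_force: [-0.1, 0.7, 3.2]
width: -0.003
grip_force: 1.3
```

Emit:
drive_tool([
  [0,0,0,0,0,0.001,0],
  [0,0,0,0,0,0.001,0],
  [0,0,0,0,0,0.001,0],
])

```text
time: 5.55
tool_pos: [0.4322, 0.004, 0.1183]
tcp_rot: [2.221, 2.221, 0.0]
wrist_force: [0.7, -0.6, 2.5]
width: -0.001
grip_force: 1.4
```

Emit:
drive_tool([
  [0,0,0,0,0,0.001,0],
  [0,0,0,0,0,0.001,0],
  [0,0,0,0,0,0.001,0],
  [0,0,0,0,0,0.001,0],
])

```text
time: 5.88
tool_pos: [0.4323, 0.004, 0.1144]
tcp_rot: [2.221, 2.221, 0.001]
wrist_force: [1.5, -0.4, 3.3]
width: -0.001
grip_force: 1.5
```

Emit:
drive_tool([
  [0,0,0,0,0,0.001,0],
  [0,0,0,0,0,0.001,0],
  [0,0,0,0,0,0.001,0],
  [0,0,0,0,0,0.001,0],
])

```text
time: 6.22
tool_pos: [0.4323, 0.004, 0.1103]
tcp_rot: [2.221, 2.221, 0.001]
wrist_force: [1.7, -1.0, 2.3]
width: 0.002
grip_force: 1.6
```

Emit:
drive_tool([
  [0,0,0,0,0,0.001,0],
  [0,0,0,0,0,0.001,0],
  [0,0,0,0,0,0.001,0],
  [0,0,0,0,0,0.001,0],
])

```text
time: 6.55
tool_pos: [0.4321, 0.004, 0.1062]
tcp_rot: [2.221, 2.221, 0.0]
wrist_force: [1.9, -0.7, 3.9]
width: -0.001
grip_force: 1.7
```

Emit:
drive_tool([
  [0,0,0,0,0,0.001,0],
  [0,0,0,0,0,0.001,0],
  [0,0,0,0,0,0.001,0],
])

```text
time: 6.8
tool_pos: [0.4321, 0.004, 0.1032]
tcp_rot: [2.221, 2.221, 0.0]
wrist_force: [2.1, -0.1, 3.1]
width: -0.001
grip_force: 1.7
```

Emit:
drive_tool([
  [0,0,0,0,0,0.001,0],
  [0,0,0,0,0,0.001,0],
  [0,0,0,0,0,0.001,0],
])

```text
time: 7.05
tool_pos: [0.4323, 0.004, 0.1004]
tcp_rot: [2.221, 2.221, 0.001]
wrist_force: [2.0, 0.4, 6.8]
width: 0.002
grip_force: 2.9
```

Emit:
drive_tool([
  [0,0,0,0,0,0.001,0],
  [0,0,0,0,0,0,0],
])

```text
time: 7.22
tool_pos: [0.4324, 0.004, 0.0997]
tcp_rot: [2.221, 2.221, 0.001]
wrist_force: [1.3, -0.1, 6.8]
width: 0.002
grip_force: 3.5
```

Emit:
drive_tool([
  [0,0,0,0,0,0.001,0],
  [0,0,0,0,0,0,0],
])

```text
time: 7.38
tool_pos: [0.4325, 0.004, 0.099]
tcp_rot: [2.221, 2.221, 0.001]
wrist_force: [0.9, -0.8, 9.4]
width: 0.001
grip_force: 4.4
```

Emit:
drive_tool([
  [0,0,0,0,0,0.001,0],
  [0,0,0,0,0,0,0],
])

```text
time: 7.55
tool_pos: [0.4326, 0.004, 0.0983]
tcp_rot: [2.221, 2.221, 0.001]
wrist_force: [-0.7, 0.4, 11.7]
width: 0.002
grip_force: 5.4
```

Emit:
drive_tool([
  [0,0,0,0,0,0.0004,0],
  [0,0,0,0,0,0,0],
  [0,0,0,0,0,0,0],
  [0,0,0,0,0,0,0],
])

```text
time: 7.88
tool_pos: [0.4326, 0.004, 0.0981]
tcp_rot: [2.221, 2.221, 0.001]
wrist_force: [-0.3, -0.6, 12.2]
width: -0.002
grip_force: 5.7
```

Emit:
drive_tool([
  [0,0,0,0,0,0,0],
  [0,0,0,0,0,0,0],
  [0,0,0,0,0,0,0],
  [0,0,0,0,0,0,0],
  [0,0,0,0,0,0,0],
])

```text
time: 8.3
tool_pos: [0.4326, 0.004, 0.0981]
tcp_rot: [2.221, 2.221, 0.001]
wrist_force: [-0.8, 0.7, 11.5]
width: 0.002
grip_force: 5.7
```

Emit:
drive_tool([
  [0,0,0,0,0,-0.003,0],
  [0,0,0,0,0,-0.005,0],
  [0,0,0,0,0,-0.006,0],
  [0,0,0,0,0,-0.006,0],
  [0,0,0,0,0,-0.006,0],
  [0,0,0,0,0,-0.006,0],
  [0,0,0,0,0,-0.006,0],
  [0,0,0,0,0,-0.006,0],
])

```text
time: 8.97
tool_pos: [0.4313, 0.004, 0.141]
tcp_rot: [-2.221, -2.221, 0.001]
wrist_force: [0.7, -0.2, -0.1]
width: -0.002
grip_force: 0.0
```

Emit:
drive_tool([
  [0,0,0,0,0,-0.01,0],
  [0,0,0,0,0,-0.02,0],
  [0,0,0,0,0,-0.03,0],
  [0,0,0,0.03,0.02,0,0],
  [0,0,0,0.04,0.02,0,0],
  [0,0,0,0.03,0.02,0,0],
  [0,0,0,0,0.02,0,0],
  [0,0,0,0,0,0,0],
])

```text
time: 9.63
tool_pos: [0.5138, 0.1031, 0.2018]
tcp_rot: [2.217, 2.223, 0.004]
wrist_force: [0.3, -0.9, 0.9]
width: -0.001
grip_force: 0.0
```

Emit:
drive_tool([
  [0,0,0,0,0,0,0.5],
  [0,0,0,0,0,0,0.5],
  [0,0,0,0,0,0,0.5],
  [0,0,0,0,0,0,0.5],
  [0,0,0,0,0,0,0.5],
  [0,0,0,0,0,0,0.5],
])

```text
time: 10.13
tool_pos: [0.5102, 0.1008, 0.201]
tcp_rot: [2.222, 2.221, 0.0]
wrist_force: [0.1, -0.4, -0.4]
width: 0.495
grip_force: 0.0
```

```bash
cat > look.py <<'E'
from h import *
import sys
s=status.read_state();print(s["tool_pos"],s["width"])
P={n:shot(n) for n in("side","scene","wrist")}
for n in P:
    for k in("handle_pad","knob_grip","pointer"):
        d=masks_of(P[n],k)
        if d: print(n,k,round(d[0]["score"],2),d[0]["bbox"],np.round(cen(d[0]["mask"]),1))
import pickle;pickle.dump({n:dict(P[n]) for n in P},open(sys.argv[1]+".pkl","wb"))
a=P["scene"]["color"][170:290,310:470,::-1];b=P["side"]["color"][180:330,220:420,::-1]
cv2.imwrite(f"pics/{sys.argv[1]}.png",np.vstack([np.hstack([cv2.resize(a,(400,250)),cv2.resize(b,(400,250))]),cv2.resize(P["wrist"]["color"][::1,:,::-1],(560,350)).__class__(0) if 0 else cv2.copyMakeBorder(cv2.resize(P["wrist"]["color"][:,:,::-1],(560,350)),0,0,0,240,0)]))
E
python3 look.py c2
```

```text
[0.51023035 0.10080575 0.2010278 ] 0.4950150700111233
side handle_pad 0.79 [393.5, 187.6, 415.4, 205.5] [404.9 195.1]
side knob_grip 0.89 [322.9, 261.9, 340.8, 297.4] [333.6 281.8]
side pointer 0.59 [309.5, 253.0, 321.7, 271.2] [315.  257.1]
scene handle_pad 0.58 [327.5, 142.4, 342.1, 156.6] [335.2 148.9]
scene knob_grip 0.65 [378.5, 207.9, 392.7, 221.4] [384.8 214. ]
scene pointer 0.66 [348.9, 223.7, 371.4, 229.4] [357.7 226.5]
wrist handle_pad 0.27 [327.3, 110.1, 366.0, 158.3] [345.  129.8]
wrist knob_grip 0.82 [329.0, 110.7, 362.3, 156.8] [345.  129.8]
wrist pointer 0.73 [375.5, 160.0, 404.3, 212.4] [390.4 196.8]
```

View pics/c2.png

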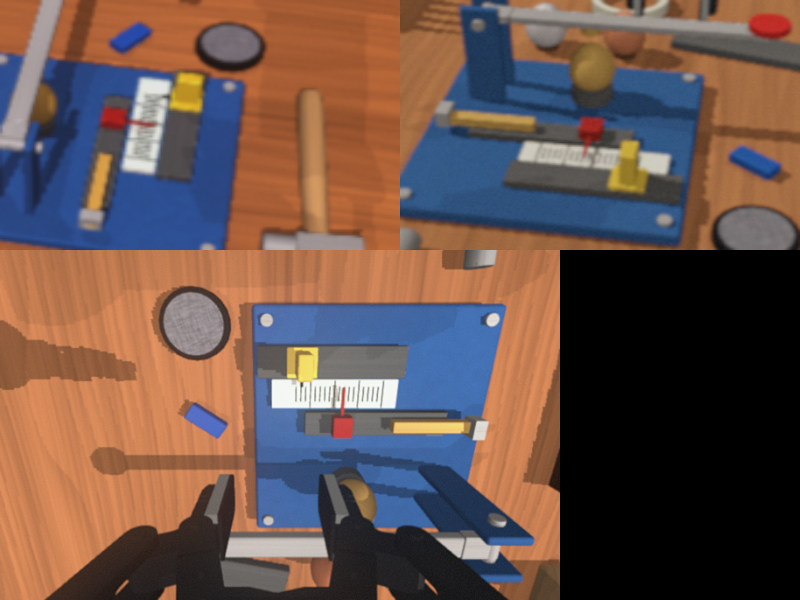

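The lever is back up and the needle has moved and stayed. In the wrist picture the needle tip is at about (392,158) and the black mark at about (345,155).

```bash
cat > rel.py <<'E'
from h import *
def needle(p,zc=.032,r=(150,185,360,430)):
    hsv=cv2.cvtColor(p["color"],cv2.COLOR_RGB2HSV).astype(int)
    m=((hsv[...,0]<8)|(hsv[...,0]>172))&(hsv[...,1]>150)
    mm=np.zeros_like(m);mm[r[0]:r[1],r[2]:r[3]]=m[r[0]:r[1],r[2]:r[3]]
    for y in range(r[0],r[1],3):
        x=np.nonzero(mm[y])[0]
        if len(x): print("needle row",y,x.min(),x.max(),atz(p,(x.mean(),y),zc).round(4))
E
python3 - <<'E'
import pickle
from rel import *
p=pickle.load(open("c2.pkl","rb"))["wrist"]
needle(p)
k=[.4904+.0,]
m=p["color"].astype(int).sum(2)
for y in range(142,160,2): print(y,m[y,330:362].tolist())
c=p["color"][100:220,300:440,::-1];cv2.imwrite("pics/z2.png",cv2.resize(c,None,fx=5,fy=5,interpolation=cv2.INTER_NEAREST))
d=masks_of
E
```

```text
needle row 159 392 393 [0.5794 0.1169 0.032 ]
needle row 162 392 393 [0.5796 0.1142 0.032 ]
needle row 165 392 392 [0.5794 0.1115 0.032 ]
needle row 168 392 392 [0.5796 0.1087 0.032 ]
needle row 171 391 392 [0.5793 0.106  0.032 ]
needle row 174 391 392 [0.5795 0.1032 0.032 ]
needle row 177 391 392 [0.5797 0.1005 0.032 ]
needle row 180 391 391 [0.5794 0.0977 0.032 ]
needle row 183 390 392 [0.5796 0.0949 0.032 ]
142 [575, 560, 570, 565, 567, 565, 569, 482, 357, 297, 403, 503, 574, 575, 573, 567, 572, 567, 571, 574, 575, 574, 572, 575, 573, 577, 574, 568, 583, 589, 597, 588]
144 [591, 593, 599, 593, 593, 592, 603, 591, 475, 355, 411, 517, 580, 586, 579, 569, 573, 570, 572, 577, 573, 574, 576, 572, 581, 575, 572, 569, 583, 587, 595, 595]
146 [451, 458, 460, 475, 470, 477, 476, 471, 419, 338, 410, 520, 579, 589, 588, 588, 576, 573, 575, 575, 575, 576, 579, 576, 575, 574, 572, 543, 511, 476, 476, 457]
148 [671, 675, 655, 575, 514, 515, 519, 516, 523, 530, 474, 516, 576, 587, 592, 588, 573, 566, 574, 570, 572, 574, 569, 576, 578, 574, 574, 603, 648, 668, 670, 672]
150 [740, 741, 733, 665, 593, 588, 583, 585, 636, 712, 673, 597, 549, 519, 512, 507, 516, 562, 573, 568, 577, 579, 592, 569, 526, 525, 637, 719, 739, 740, 739, 736]
152 [734, 740, 729, 652, 587, 570, 572, 573, 624, 719, 745, 740, 670, 412, 219, 257, 493, 712, 734, 738, 740, 742, 750, 736, 524, 442, 705, 743, 739, 735, 735, 737]
154 [736, 736, 739, 720, 715, 718, 719, 712, 713, 730, 740, 740, 681, 400, 208, 239, 500, 729, 742, 734, 735, 738, 745, 736, 516, 441, 705, 745, 739, 735, 732, 734]
156 [733, 735, 736, 734, 735, 738, 738, 686, 575, 696, 738, 748, 719, 477, 285, 415, 634, 726, 684, 578, 700, 737, 747, 734, 528, 497, 712, 745, 741, 683, 577, 697]
158 [737, 734, 733, 736, 735, 738, 741, 643, 484, 694, 745, 748, 739, 528, 504, 720, 751, 743, 655, 492, 689, 746, 749, 732, 540, 515, 712, 748, 741, 647, 485, 693]
```

View pics/z2.png

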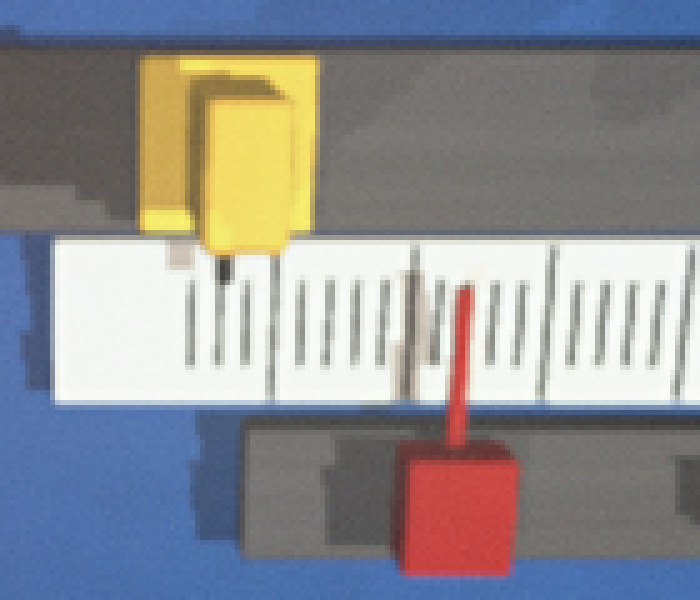

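```bash
python3 - <<'E'
import pickle
from rel import *
P=pickle.load(open("c2.pkl","rb"));p=P["wrist"]
print("mark",atz(p,(344.6,156),.032),"needle tip",atz(p,(392.6,158),.032))
# fin top corners in wrist zoom (205..292, 97..245)/5+(300,100)
c=(300+248/5,100+172/5)
print("fin top",atz(p,c,.072))
# side/scene check of fin top: print projections, yellow top bbox
for n in("side","scene"):
    m=masks_of
    hsv=cv2.cvtColor(P[n]["color"],cv2.COLOR_RGB2HSV);y=cv2.inRange(hsv,(22,150,90),(34,255,255))
    k,l,st,ce=cv2.connectedComponentsWithStats(y);i=1+st[1:,4].argmax();print(n,st[i],ce[i])
    x0,y0=atz(p,c,.072)[:2]
    print(proj(P[n],[[x0+a,y0+b,.072] for a in(-.007,.007) for b in(-.012,.012)]).round(1).tolist())
E
```

```text
mark [0.53698602 0.11958396 0.032     ] needle tip [0.57947123 0.11778471 0.032     ]
fin top [0.53699095 0.14414465 0.072     ]
side [324 265  20  31 359] [333.66573816 282.454039  ]
[[339.2, 264.5], [337.2, 274.4], [330.7, 263.6], [328.6, 273.5]]
scene [378 212  13  12  69] [383.10144928 219.07246377]
[[381.2, 204.4], [391.4, 205.9], [380.5, 209.0], [390.8, 210.5]]
```

Mark x 0.5370, needle x 0.5795, so the slide is +42.5 mm. The fin top is at (0.537, 0.144), and the side view agrees.

Emit:
drive_tool([
  [0,0,0,0.022,0.014,0,0.5],
  [0,0,0,0.021,0.013,0,0.5],
  [0,0,0,0,0,0.03,0.5],
  [0,0,0,0,0,0.03,0.5],
  [0,0,0,0,0,0.03,0.5],
  [0,0,0,0,0,0.01,0.5],
  [0,0,0,0,0,0,0.5],
  [0,0,0,0,0,0,0.5],
])

```text
time: 11.4
tool_pos: [0.5376, 0.1442, 0.101]
tcp_rot: [-2.221, -2.221, 0.001]
wrist_force: [-0.5, 0.2, 0.6]
width: 0.502
grip_force: 0.0
```

```bash
python3 look.py c3
```

```text
[0.5375635  0.14420398 0.1009585 ] 0.501907678182108
side handle_pad 0.64 [394.3, 189.7, 414.9, 206.2] [404.4 195.2]
side knob_grip 0.9 [322.9, 264.3, 342.2, 297.2] [333.8 281.9]
side pointer 0.62 [307.4, 254.8, 319.3, 265.6] [314.  258.8]
scene handle_pad 0.7 [329.5, 143.4, 344.2, 157.0] [336.1 148.8]
scene knob_grip 0.64 [379.2, 211.7, 393.8, 221.8] [384.3 215.7]
scene pointer 0.58 [282.9, 142.8, 412.0, 298.4] [348.2 242.9]
wrist knob_grip 0.88 [286.8, 191.8, 334.7, 265.7] [309.3 222.8]
wrist pointer 0.91 [355.7, 253.5, 376.2, 322.7] [361.7 305.2]
```

View pics/c3.png

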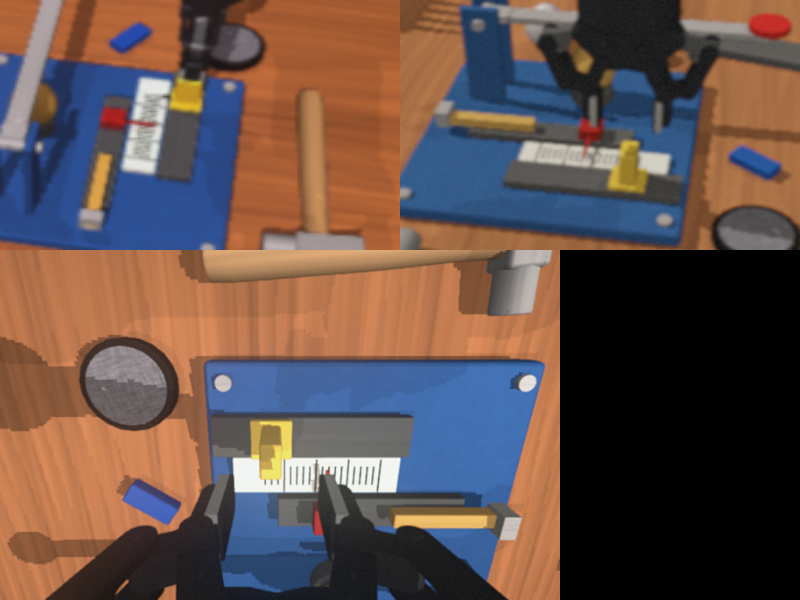

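The fingers straddle the yellow fin in x. Going down to z 0.052, clear of the carriage and pointer.

Emit:
drive_tool([
  [0,0,0,0,0,0.015,0.5],
  [0,0,0,0,0,0.015,0.5],
  [0,0,0,0,0,0.012,0.5],
  [0,0,0,0,0,0.007,0.5],
  [0,0,0,0,0,0,0.5],
  [0,0,0,0,0,0,0.5],
], force=20)

```text
time: 12.5
tool_pos: [0.5372, 0.1442, 0.0514]
tcp_rot: [-2.221, -2.221, 0.002]
wrist_force: [1.0, -0.3, 1.0]
width: 0.502
grip_force: 0.0
```

Emit:
drive_tool([
  [0,0,0,0,0,0,0],
  [0,0,0,0,0,0,0],
  [0,0,0,0,0,0,0],
  [0,0,0,0,0,0,0],
  [0,0,0,0,0,0,0],
  [0,0,0,0,0,0,0],
], force=20)

```text
time: 13.0
tool_pos: [0.5383, 0.1445, 0.0528]
tcp_rot: [2.221, 2.221, 0.002]
wrist_force: [-1.9, 0.4, 5.8]
width: 0.156
grip_force: 24.3
```

Gripped (0.156 is about 13 mm). I'll relieve the small vertical load while sliding.

Emit:
drive_tool([
  [0,0,0,0,0.005,-0.001,0],
  [0,0,0,0,0.008,0,0],
  [0,0,0,0,0.008,0,0],
  [0,0,0,0,0.008,0,0],
  [0,0,0,0,0.008,0,0],
  [0,0,0,0,0.005,0,0],
  [0,0,0,0,0,0,0],
  [0,0,0,0,0,0,0],
])

```text
time: 13.67
tool_pos: [0.581, 0.1444, 0.0529]
tcp_rot: [2.221, 2.22, 0.003]
wrist_force: [2.6, 0.3, 0.5]
width: 0.157
grip_force: 23.6
```

```bash
python3 - <<'E'
from rel import *
import pickle
print(status.read_state()["tool_pos"])
p=shot("wrist");pickle.dump(dict(p),open("c4.pkl","wb"))
s=proj(p,[[.5795,.118,.032]])[0];print(s)
x,y=int(s[0]),int(s[1]);c=p["color"][max(0,y-60):y+60,x-80:x+80,::-1]
print(x-80,max(0,y-60))
cv2.imwrite("pics/z4.png",cv2.resize(c,None,fx=5,fy=5,interpolation=cv2.INTER_NEAREST))
E
```

```text
[0.58103383 0.14436312 0.05289324]
[311.04399236 295.89780059]
231 235
```

View pics/z4.png

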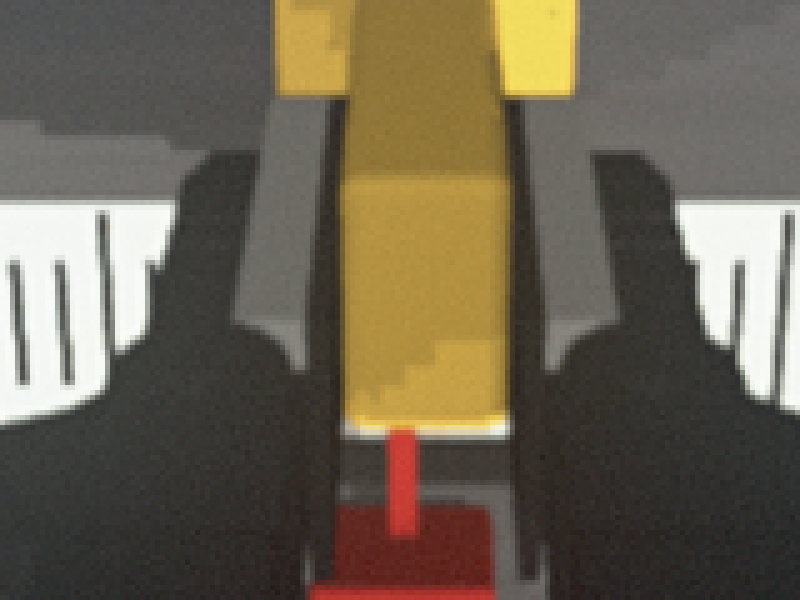

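The fin hides the mark here, and it looks about 1 to 1.5 mm past the needle. I'll release, back off and measure.

Emit:
drive_tool([
  [0,0,0,0,0,0,0.5],
  [0,0,0,0,0,0,0.5],
  [0,0,0,0,0,0,0.5],
  [0,0,0,0,0,0,0.5],
  [0,0,0,0,0,-0.02,0.5],
  [0,0,0,0,0,-0.04,0.5],
  [0,0,0,0,0,-0.04,0.5],
])

```text
time: 14.3
tool_pos: [0.5772, 0.1437, 0.1514]
tcp_rot: [-2.219, -2.219, 0.008]
wrist_force: [1.2, 0.5, 0.6]
width: 0.503
grip_force: 0.0
```

Emit:
drive_tool([
  [0,0,0,0,0,-0.04,0.5],
  [0,0,0,-0.04,0,0,0.5],
  [0,0,0,-0.01,0,0,0.5],
  [0,0,0,0,0,0,0.5],
  [0,0,0,0,0,0,0.5],
])

```text
time: 14.72
tool_pos: [0.579, 0.0938, 0.1924]
tcp_rot: [-2.223, -2.219, 0.001]
wrist_force: [-0.2, 0.8, -0.9]
width: 0.501
grip_force: 0.0
```

```bash
python3 look.py c5; python3 - <<'E'
import pickle
from rel import *
p=pickle.load(open("c5.pkl","rb"))["wrist"]
s=proj(p,[[.5795,.118,.032]])[0];x,y=int(s[0]),int(s[1]);print(s)
needle(p,r=(y-25,y+30,x-20,x+20))
for r in range(y-14,y+8,2): print(r,p["color"][r,x-12:x+13].astype(int).sum(1).tolist())
print("col0",x-12)
c=p["color"][y-60:y+50,x-70:x+70,::-1];cv2.imwrite("pics/z5.png",cv2.resize(c,None,fx=5,fy=5,interpolation=cv2.INTER_NEAREST))
E
```

```text
[0.57898047 0.09383739 0.19237552] 0.5012006529747203
side handle_pad 0.65 [396.1, 190.4, 413.1, 203.4] [404.1 194.9]
side knob_grip 0.72 [299.7, 262.7, 316.9, 291.3] [307.7 279.1]
side pointer 0.64 [312.0, 252.5, 321.2, 267.4] [315.3 256.9]
scene handle_pad 0.72 [375.2, 222.8, 391.2, 237.5] [382.8 228.5]
scene knob_grip 0.49 [375.1, 223.9, 393.0, 237.5] [382.7 229.6]
scene pointer 0.62 [217.6, 198.2, 249.9, 233.3] [234.6 215.8]
wrist handle_pad 0.71 [63.3, 321.8, 122.7, 372.0] [ 92.4 342.7]
wrist knob_grip 0.7 [301.3, 103.6, 337.2, 153.1] [317.9 123. ]
wrist pointer 0.69 [302.8, 154.5, 326.1, 210.0] [315.7 192.8]
[315.79301527 152.70066736]
needle row 154 316 317 [0.5801 0.1169 0.032 ]
needle row 157 316 317 [0.5801 0.1143 0.032 ]
needle row 160 316 317 [0.5801 0.1117 0.032 ]
needle row 163 316 317 [0.5801 0.109  0.032 ]
needle row 166 316 316 [0.5797 0.1064 0.032 ]
needle row 169 316 316 [0.5797 0.1037 0.032 ]
needle row 172 316 316 [0.5797 0.1011 0.032 ]
needle row 175 316 316 [0.5797 0.0984 0.032 ]
needle row 178 316 316 [0.5797 0.0957 0.032 ]
needle row 181 315 316 [0.5793 0.093
[... 748 characters left out ...]
, 593, 728, 737, 736, 740, 737, 739, 739]
150 [733, 672, 585, 422, 340, 524, 648, 732, 749, 734, 731, 748, 753, 696, 421, 218, 310, 597, 725, 742, 736, 730, 737, 742, 740]
152 [730, 728, 642, 434, 330, 522, 609, 682, 719, 533, 433, 616, 603, 511, 369, 323, 531, 707, 736, 737, 657, 516, 701, 742, 749]
154 [733, 751, 666, 433, 340, 524, 594, 647, 713, 527, 393, 494, 436, 378, 331, 357, 597, 724, 737, 738, 667, 504, 701, 745, 751]
156 [738, 745, 671, 430, 339, 525, 598, 645, 715, 528, 387, 495, 444, 373, 332, 359, 583, 722, 738, 739, 662, 498, 706, 742, 751]
158 [732, 748, 675, 450, 341, 526, 598, 650, 722, 538, 395, 503, 446, 379, 345, 361, 591, 728, 743, 737, 602, 463, 699, 745, 752]
col0 303
```

View pics/z5.png

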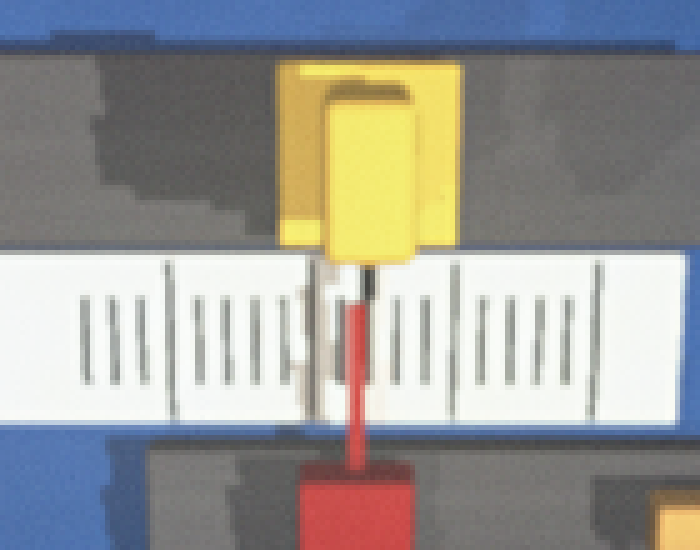

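The mark is at column 318.2 and the needle at 316.7, about 1.4 mm apart, which is within 3 mm. The lever is up (side pad row 195, same as at rest) and the robot is clear.

```bash
python3 -c "
from workcell import workorder
print(workorder.finish_job())"
```

```text
the job is handed in; nothing more can be done
None
```

The job is handed in: I pressed the lever about 42 mm down onto the egg and held it at about 12 N for roughly 0.75 s, it came fully back up, and the yellow marker's black mark sits about 1.4 mm from the red needle.

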